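Tip the orange forming template out of its narrow bin and stand it in the bench rack

ROBOT

A 6-joint arm with a two-finger parallel gripper is mounted at the origin on the work surface. World frame = base frame: x ahead of the robot, y to its left, z up, the work surface at z = 0. Lengths are in mm, angles in degrees, forces in N, time in s.
With the tool pointing down it reaches from about 375 to 925 mm from the base axis. Payload 5.7 kg.
Tool frame: the origin (TCP) lies at the centre of the arm's flange, where the gripper is bolted on; the fingertips stand 182 mm ahead of it and the grasp point (between the pads) lies 163 mm ahead of it; z points along the fingers, y is the line along which they close (so a half turn about z gives the same grasp; the last joint's range is limited). The gripper opens to 88 mm and grips with 3 to 60 N. Pads are 20 mm wide; open, the fingers measure 115 mm over their backs; the gripper's body (75 mm by 178 mm) begins 61 mm behind the grasp point.
Start: joints at [70.353, 20.558, 86.54, -0, 72.909, -6.595], TCP at [135.502, 584.487, 404.623] pointing down, gripper open.
Joint ranges: [-170.27, 170.27], [-57.76, 135], [12.27, 136.19], [-55.21, 235.2], [11.17, 155.16], [-170.74, 170.74]. Speed limits (degrees/s): [136.94, 136.94, 180, 180, 180, 180].

INTERFACE

Orientations are given as [roll, pitch, yaw] about the fixed x, y, z axes, in that order (R = Rz(yaw) Ry(pitch) Rx(roll)).
In Python, from workcell import manip, eyes, spotter gives the robot as it stands. The module is installed in compiled form; this text tells all that it offers.
- The arm moves only by the tool step_arm, never from a script. Its arguments are lists of equal length, an entry for each row: "delta_pos": the shift along the tool's x, y, z scaled (see below), a list of three; "turn": the turn about the tool's z scaled (see below); "gripper": the closure, from -1 (fully open) to 1 (shut). In form: {"delta_pos": [[x, y, z], ...], "turn": [turn, ...], "gripper": [gripper, ...]}. A call has 1 to 20 rows; each row shifts and turns the commanded pose from where the row before left it, along the tool's axes as they then stand; what a row does not reach is not made up. The controller multiplies each number of a shift by 0.2 m and each number of a turn by 360 degrees. A row lasts 1/12 s, in which the tool goes at most 41.7 mm and 7.16 degrees, less where a joint would pass 70% of its speed; a pose out of reach is approached as far as the arm can. A call with a number of a shift or a turn outside -1 to 1 is refused whole. A call with a gripper value outside its range is refused whole. The fingers move at their own pace and stop on an object; the grip force is fixed at half the most. Time passes only in rows, so rows that do not move let the fingers close. It gives the time, the measured TCP pose, the force, the opening and the grip force at its end, in the units of the state.
- manip.sense(): the state, without advancing time (a new reading comes with each control period).
- eyes.read_camera(name): name is "scene" or "top" or "wrist"; returns (picture, depth): 400x640x3 uint8, blue, green, red; 400x640 float32, mm along the optical axis (not along the pixel's ray), 0 where there is no reading.
- eyes.camera_params(name): a dict with "fx", "fy", "cx", "cy" (pixels), "extrinsics" (4x4, takes a point from camera to world coordinates); the wrist camera has in their place "T_tool_cam" (4x4, takes a point from camera to tool coordinates, whose origin is the TCP and whose axes are the flange's). Camera axes: x right, y down, z forward; pixel columns grow to the right and rows downward; lengths in mm; the calibration is good to about 2 mm. A picture is of the moment at which its call begins: read the wrist's pose just before it. camera_params takes no time and is no camera call.
- manip.hand_in(): hands the job in; it is judged then, once.
Trained networks look in the newest picture that a camera, given by its name, has taken for a name from the list of things; names that differ only in an ending like _2 or _b are one class to them, and where a whole thing is asked for, a point or a joint stands for the part that bears it (a point fixed in the world has none). Each returns a list of dicts, best first, with "p" (0 to 1); they miss things now and then, are a little off and sometimes report something else, mostly with a low value. They report only what shows in the picture. A call takes as long as a camera call. They do not tell look-alikes from the thing itself.
- spotter.spot_in(query, camera): "location" ([x, y, z] in mm, in the coordinates of the camera as it stood for that picture, good to about 4 mm: the middle of the surface that is visible of it).
- spotter.outline_of(query, camera): "region" (400x640 bool, what is visible of it).
- spotter.landmark_of(query, camera): "location" ([x, y, z] in mm, in the coordinates of the camera as it stood for that picture, good to about 4 mm: a listed point, or the origin of a listed thing).
The state is a dict: "clock": time; "qpos": joint angles; "dq": joint speeds; "effort": joint torques, N m; "position": TCP position; "ee_rot": TCP orientation; "force": force on the tool from outside, world axes, zero at the start; "moment": the same for the moment, N m; "gripper_width": finger opening in mm; "grip_force": force on a finger pad.
Only numpy, scipy, OpenCV 4.12 (cv2) and the standard library are available. Lean on these libraries where they do the work, as an engineer would, in place of code of your own. Each camera call takes 0.05 s, during which the arm holds its last target. There are 200 camera calls.

TASK

Take the orange template out of its deep narrow bin: lift it by the tab so that the tab end comes up first and the template tips clear of the lip over its round end, then draw it out. Stand it on its long straight edge, tab up, down in the slot of the wooden rack and let go. Leave the blue template in its bin.

Things in the scene. Friction and masses are not known exactly. Their poses are not given: they have to be found in the camera images.
- orange_template: Orange plastic plate on edge in bin_a, loose, about 90 g: 130 long (x), 8 thick (y), 60 high. Origin: middle of its long bottom edge, z up. The -x end is a half disc, radius 30, centre x -35, z 30; the +x end is square. Grip tab on top of the square end: x 30 to 60, z 60 to 92, 8 thick; only it rises above the side walls: grip it across y, fingertips above z 62.
- bin_a: Grey steel bin of the orange template, fixed. Origin: centre of underside, z up. Inside x -75 to 75, y -8 to 8, floor z 5, walls 3, foot 60 wide. Sides reach z 65, wall at +x (tab) end, towards the robot, z 38. A lip roofs x -78 to -35, z 74 to 77, over the round end. Tip tab end up about 25 deg about the round end's centre to pass the low wall; draw out 65 mm along its length, then lift.
- rack: Pale wooden rack, fixed, 180 long (x), 68 wide (y), 52 high, with one straight slot open at the top: 160 long (x -80 to 80), 28 wide (y -14 to 14), floor at z 10, so 42 deep. Origin: centre of the underside; x along the slot, z up. A template let go in it leans up to about 25 degrees against a slot wall; that is fine.
- blue_template: Bystander to leave alone: the same shape, origin and axes as the orange template, but blue, standing in an identical grey bin; its tab's top is 97 above the bench.
Not all that is in view belongs to the job. What is shaped like the rack but red or turquoise is not meant.

How it is judged:
By the outcome, as a careful person would: the job done as asked, in the order asked, and still so for the second after the job is handed in, with the robot touching nothing.
It also fails if it takes over 48 s, if anything falls off the work surface, if the arm or the gripper's body presses on something with over 40 N, if the wrist force passes 120 N, or if a joint passes its speed limit or range.

## Working session

There is one attempt and no reset: what is moved stays moved. The work goes in short steps, Python scripts to look and compute and a tool call to move; the robot and the scene stay as the last step left them, time stands still between calls to the robot, and variables do not carry over. Pictures are saved under pics/ and viewed, at most 10 in all, crops included, and the job is handed in when it is done.

Besides the shell and the picture viewer there is one more tool, called after "Request:" by a JSON object that holds its "fn" and its "kwargs", one argument or row to a line. step_arm: Moves the arm, as the interface text tells. Shifts and turns lie within -1 to 1; 1 stands for 0.2 m of shift or 360 degrees of turn. Its arguments: {"type":"object","properties":{"delta_pos":{"type":"array","items":{"type":"array","items":{"type":"number"}}},"turn":{"type":"array","items":{"type":"number"}},"gripper":{"type":"array","items":{"type":"number"}}},"required":["delta_pos","turn","gripper"]}

```bash
mkdir -p pics; cat > h.py <<'E'
import numpy as np, cv2
from scipy.spatial.transform import Rotation as R
from workcell import manip, eyes, spotter
def ext(name):
    p=eyes.camera_params(name)
    if name=="wrist":
        s=manip.sense();T=np.eye(4);T[:3,:3]=R.from_euler('xyz',s["ee_rot"],degrees=True).as_matrix();T[:3,3]=s["position"]
        return p,T@np.array(p["T_tool_cam"])
    return p,np.array(p["extrinsics"])
def cloud(name):
    p,E=ext(name); im,d=eyes.read_camera(name)
    v,u=np.mgrid[:400,:640]
    c=np.stack([(u-p["cx"])/p["fx"]*d,(v-p["cy"])/p["fy"]*d,d],-1)
    w=c@E[:3,:3].T+E[:3,3]; w[d==0]=np.nan
    return im,w,E
def tw(E,l): return (E@np.r_[l,1])[:3].round(1)
E
python3 - <<'E'
from h import *
print(manip.sense())
for n in("top","scene"):
    im,w,E=cloud(n); cv2.imwrite(f"pics/{n}0.png",im); np.save(n,w)
    for q in("orange_template","bin_a","rack","blue_template"):
        for f in (spotter.landmark_of,spotter.spot_in):
            print(n,q,f.__name__,[(tw(E,r["location"]),round(r["p"],2)) for r in f(q,n)])
E
```

```text
{'clock': 0.0, 'qpos': array([ 7.03522980e+01,  2.05967349e+01,  8.65992635e+01,  2.07968660e-04,
        7.29096392e+01, -6.59513726e+00]), 'dq': array([ 0.03442425,  0.00292034, -0.03646754,  0.04605808, -0.06177936,
        0.00755559]), 'effort': array([ 9.42683182e-04, -5.15357566e+01, -2.70724833e+01,  6.75581465e-02,
        3.48998455e-02, -1.63968648e-04]), 'position': array([135.39204219, 584.14343475, 403.81994223]), 'ee_rot': array([-1.79895084e+02, -1.23301326e-02,  1.66947363e+02]), 'force': array([ 0.03356582,  0.53560267, -0.05799546]), 'moment': array([-0.04384606,  0.00812144, -0.02246934]), 'grip_force': 0.0, 'gripper_width': 87.6114342388457}
top orange_template call [(array([544.2, 228.2,   2.9]), 0.55)]
top orange_template call []
top bin_a call [(array([ 5.404e+02,  2.347e+02, -3.000e-01]), 0.77)]
top bin_a call [(array([545.6, 219.1,  25.6]), 0.87)]
top rack call [(array([329.6,  95.3,   0.5]), 0.88), (array([ 366.1, -145.3,    1.1]), 0.86), (array([ 5.672e+02, -1.760e+01, -2.000e-01]), 0.58)]
top rack call [(array([ 364.8, -145.1,   59.3]), 0.94), (array([328.7,  94. ,  50.7]), 0.9), (array([564.3, -17.4,  53.5]), 0.87)]
top blue_template call [(array([ 595.4, -193.9,    6.4]), 0.64)]
top blue_template call [(array([ 563.9, -190.4,   67.9]), 0.61)]
scene orange_template call [(array([569. , -21. ,   2.1]), 0.49)]
scene orange_template call [(array([514.5, 225.1,  71.9]), 0.69), (array([585.7, -19.9,  48.4]), 0.32)]
scene bin_a call [(array([539.6, 229.5,   4. ]), 0.81)]
scene bin_a call [(array([572.8, 217.6,  27.8]), 0.88)]
scene rack call [(array([ 371.1, -140.7,    4.5]), 0.8), (array([328.9,  95.6,   1.2]), 0.61), (array([ 5.69e+02, -2.18e+01,  4.00e-01]), 0.55)]
scene rack call [(array([350. ,  94.4,  44.6]), 0.95), (array([586.2, -19.5,  52. ]), 0.86), (array([ 390.9, -144.2,   47.1]), 0.81)]
scene blue_template call []
scene blue_template call [(array([ 562.7, -191.8,   69.2]), 0.93)]
```

View pics/top0.png

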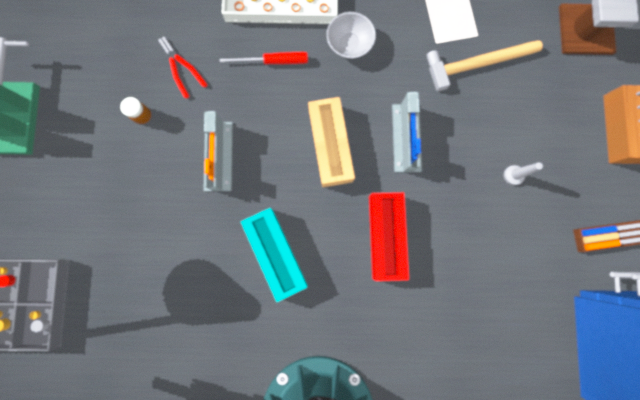

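View pics/scene0.png

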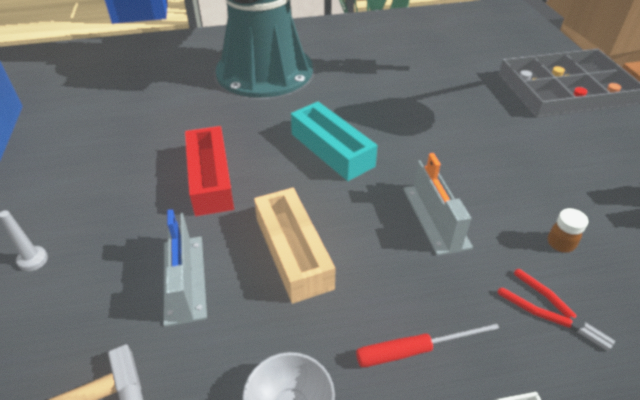

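The top picture shows the orange template in its bin around (212,150), with the tab at the lower, robot-side end near (209,170). The wooden rack is at (331,141); the red (389,237) and turquoise (273,254) racks are decoys, and the blue template is at (410,135). The scene picture agrees: tab at (433,165), wooden rack at (294,243).

```bash
python3 - <<'E'
from h import *
for n in("top","scene"):
    im=cv2.imread(f"pics/{n}0.png");w=np.load(n+".npy");hsv=cv2.cvtColor(im,cv2.COLOR_BGR2HSV);H,S,V=[hsv[...,i].astype(int) for i in range(3)]
    near=lambda x,y,r:(abs(w[...,0]-x)<r)&(abs(w[...,1]-y)<r)
    def rep(t,m):
        p=w[m&np.isfinite(w[...,2])]
        if len(p)<5: print(n,t,len(p));return
        r=cv2.minAreaRect(p[:,:2].astype(np.float32)); u=np.linalg.eigh(np.cov(p[:,:2].T))[1][:,1]
        print(n,t,len(p),"med",np.median(p,0).round(1),"min",p.min(0).round(),"max",p.max(0).round(),"rect",np.round(r[0],1),np.round(r[1],1),round(r[2],1),"pca",round(np.degrees(np.arctan2(u[1],u[0])),1))
    o=(H>5)&(H<20)&(S>170)&near(545,225,100)
    rep("orange",o); rep("tab",o&(w[...,2]>76)); rep("body",o&(w[...,2]<70))
    z=w[...,2]
    rep("rackTop",near(567,-18,130)&(H>8)&(H<30)&(S>50)&(z>46)&(z<58))
    g=near(543,228,110)&(S<70)
    rep("binlip",g&(z>70)&(z<84)); rep("bin>10",g&(z>15)); rep("binwall",g&(z>57)&(z<70)); rep("foot",g&(z>3)&(z<12))
E
```

```text
top orange 155 med [507.5 225.1  67.8] min [480. 223.  56.] max [576. 233.  99.] rect [528.  228.7] [96.   8.7] 2.0 pca -177.3
top tab 57 med [499.5 224.4  91.1] min [485. 223.  77.] max [514. 231.  99.] rect [499.5 227.2] [29.4  7.4] 2.2 pca -177.7
top body 83 med [529.1 226.2  64.4] min [480. 223.  56.] max [576. 233.  70.] rect [528.  228.7] [96.   8.7] 2.0 pca -178.2
top rackTop 1707 med [568.3 -19.7  51.7] min [476. -68.  46.] max [665.  30.  56.] rect [570.2 -19.6] [180.5  68.3] 10.6 pca -169.3
top binlip 240 med [597.7 232.   76.4] min [576. 221.  70.] max [619. 244.  81.] rect [597.3 232.4] [42.5 22.7] 2.5 pca -178.1
top bin>10 901 med [558.9 222.1  58.8] min [463. 217.  15.] max [620. 244.  81.] rect [541.3 230.6] [156.4  23.4] 1.7 pca -178.3
top binwall 231 med [536.5 221.7  63.3] min [464. 217.  57.] max [620. 243.  70.] rect [541.6 230.8] [155.3  23.1] 1.5 pca -179.5
top foot 704 med [536.6 212.6   4.9] min [437. 118.   3.] max [651. 337.  12.] rect [543.7 227.8] [220.  211.9] 89.4 pca -178.8
scene orange 128 med [514.  226.6  80.3] min [490. 223.  63.] max [561. 231. 100
[... 256 characters left out ...]
ct [529.4 228. ] [62.6  4.7] 2.6 pca -177.9
scene rackTop 2841 med [584.5 -18.1  52.5] min [476. -69.  46.] max [665.  31.  56.] rect [569.7 -19.2] [183.1  69.2] 10.5 pca -169.4
scene binlip 401 med [600.9 231.1  77.1] min [575. 220.  70.] max [620. 245.  80.] rect [597.8 232.7] [44.8 23.7] 2.9 pca -177.1
scene bin>10 2030 med [580.4 221.9  53. ] min [462. 217.  15.] max [622. 245.  80.] rect [541.8 231. ] [159.5  24.4] 1.5 pca -175.3
scene binwall 488 med [551.4 222.   63.9] min [463. 217.  57.] max [621. 244.  70.] rect [541.8 231.2] [157.4  24.1] 1.5 pca -177.8
scene foot 1172 med [561.9 213.4   5.6] min [433. 120.   3.] max [652. 335.  12.] rect [543.  228.1] [218.6 214.6] 0.5 pca -170.4
```

Request:
{"fn": "step_arm", "kwargs": {
  "delta_pos": [
    [0, 0, 0],
    [0, 0, 0],
    [0, 0, 0],
    [-0.1034, -0.1086, 0],
    [-0.1034, -0.1086, 0],
    [-0.1034, -0.1086, 0],
    [-0.1034, -0.1086, 0],
    [-0.1034, -0.1086, 0],
    [-0.1034, -0.1086, 0],
    [-0.1034, -0.1086, 0],
    [-0.1034, -0.1086, 0],
    [-0.1034, -0.1086, 0],
    [-0.1034, -0.1086, 0],
    [-0.1034, -0.1086, 0],
    [-0.1034, -0.1086, 0],
    [-0.1034, -0.1086, 0],
    [-0.1034, -0.1086, 0],
    [-0.1034, -0.1086, 0],
    [-0.1034, -0.1086, 0],
    [-0.1034, -0.1086, 0]
  ],
  "turn": [-0.0139, -0.0139, -0.0139, 0, 0, 0, 0, 0, 0, 0, 0, 0, 0, 0, 0, 0, 0, 0, 0, 0],
  "gripper": [-1, -1, -1, -1, -1, -1, -1, -1, -1, -1, -1, -1, -1, -1, -1, -1, -1, -1, -1, -1]
}}

```text
clock: 2.57
position: [500.4, 226.2, 404.8]
ee_rot: [180.0, 0.0, -178.0]
force: [0.4, 0.7, 0.3]
gripper_width: 88.0
grip_force: 0.0
```

```bash
python3 - <<'E'
from h import *
for i in range(2): pass
im,w,E=cloud("wrist"); cv2.imwrite("pics/w1.png",im); print(manip.sense()["position"])
hsv=cv2.cvtColor(im,cv2.COLOR_BGR2HSV).astype(int);o=(hsv[...,0]>5)&(hsv[...,0]<20)&(hsv[...,1]>150)
for t,m in(("tabtop",o&(w[...,2]>90)),("body",o&(w[...,2]<72)&(w[...,2]>50))):
    p=w[m]; 
    if len(p)>4: print(t,len(p),np.median(p,0).round(1),cv2.minAreaRect(p[:,:2].astype(np.float32)))
E
```

```text
[504.16470734 223.44227772 404.97868926]
tabtop 275 [500.1 229.4  97.5] ((501.0459899902344, 229.40579223632812), (30.082658767700195, 6.276486873626709), 2.064748525619507)
body 419 [548.5 230.6  65.4] ((531.3912963867188, 230.5829315185547), (100.66341400146484, 6.76132345199585), 1.9555742740631104)
```

View pics/w1.png

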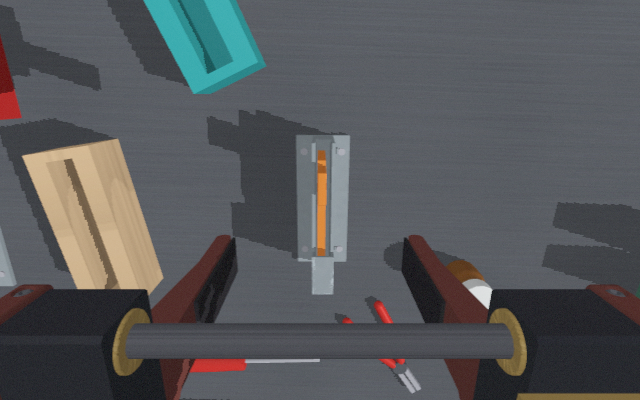

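The wrist view shows the tab at about (322,162), centred between the open fingers, with the body down to (322,255) and the lip at (322,275). I'll fine-align and descend.

Request:
{"fn": "step_arm", "kwargs": {
  "delta_pos": [
    [0.0185, 0.0275, 0],
    [0, 0, 0.1],
    [0, 0, 0.1],
    [0, 0, 0.1],
    [0, 0, 0.1],
    [0, 0, 0.1],
    [0, 0, 0.1],
    [0, 0, 0.08],
    [0, 0, 0.04],
    [0, 0, 0],
    [0, 0, 0],
    [0, 0, 0]
  ],
  "turn": [0, 0, 0, 0, 0, 0, 0, 0, 0, 0, 0, 0],
  "gripper": [-1, -1, -1, -1, -1, -1, -1, -1, -1, -1, -1, -1]
}}

```text
clock: 3.62
position: [495.9, 233.3, 261.6]
ee_rot: [180.0, 0.1, -178.0]
force: [0.0, 0.2, -0.0]
gripper_width: 87.9
grip_force: 0.0
```

Request:
{"fn": "step_arm", "kwargs": {
  "delta_pos": [
    [-0.0218, -0.0222, 0],
    [0, 0, 0.045],
    [0, 0, 0],
    [0, 0, 0],
    [0, 0, 0],
    [0, 0, 0],
    [0, 0, 0],
    [0, 0, 0],
    [0, 0, 0],
    [0, 0, 0],
    [0, 0, 0],
    [0, 0, 0],
    [0, 0, 0],
    [0, 0, 0]
  ],
  "turn": [0, 0, 0, 0, 0, 0, 0, 0, 0, 0, 0, 0, 0, 0],
  "gripper": [-1, -1, -1, -1, 1, 1, 1, 1, 1, 1, 1, 1, 1, 1]
}}

```text
clock: 4.78
position: [500.1, 228.6, 251.7]
ee_rot: [-180.0, -0.0, -178.0]
force: [0.1, -0.5, -0.4]
gripper_width: 24.3
grip_force: 0.0
```

Request:
{"fn": "step_arm", "kwargs": {
  "delta_pos": [
    [0, 0, 0],
    [0, 0, 0],
    [0, 0, 0],
    [0, 0, 0],
    [0, 0, 0],
    [0, 0, 0],
    [0, 0, -0.02],
    [0, 0, -0.02],
    [0, 0, 0],
    [0, 0, 0]
  ],
  "turn": [0, 0, 0, 0, 0, 0, 0, 0, 0, 0],
  "gripper": [1, 1, 1, 1, 1, 1, 1, 1, 1, 1]
}}

```text
clock: 5.62
position: [500.3, 228.6, 260.1]
ee_rot: [180.0, 0.0, -178.0]
force: [-0.6, 0.2, -0.5]
gripper_width: 8.0
grip_force: 30.0
```

Request:
{"fn": "step_arm", "kwargs": {
  "delta_pos": [
    [-0.011, 0, -0.017],
    [-0.012, 0, -0.017],
    [-0.012, 0, -0.016],
    [-0.013, 0, -0.016],
    [0, 0, 0],
    [0, 0, 0]
  ],
  "turn": [0, 0, 0, 0, 0, 0],
  "gripper": [1, 1, 1, 1, 1, 1]
}}

```text
clock: 6.12
position: [509.7, 228.8, 272.8]
ee_rot: [-180.0, -0.0, -178.0]
force: [-3.6, -0.5, -4.4]
gripper_width: 8.2
grip_force: 30.0
```

```bash
cat >> h.py <<'E'
def tilt(name,save=None):
    im,w,E=cloud(name)
    if save: cv2.imwrite(save,im)
    hsv=cv2.cvtColor(im,cv2.COLOR_BGR2HSV).astype(int)
    o=(hsv[...,0]>5)&(hsv[...,0]<20)&(hsv[...,1]>150)&(w[...,2]>30)&(abs(w[...,1]-manip.sense()["position"][1])<45)&(abs(w[...,0]-manip.sense()["position"][0])<150)
    p=w[o]; p=p[np.isfinite(p[:,2])]; p=p[p[:,0].argsort()]
    for a in np.array_split(p,8): print(name,np.median(a,0).round(1),a.min(0).round(),a.max(0).round())
E
python3 - <<'E'
from h import *
s=manip.sense();print(s["force"],s["moment"])
tilt("wrist");tilt("top")
E
```

```text
[-3.55372055 -0.49332308 -4.39541408] [-0.07725336  0.79493811 -0.0070649 ]
wrist [479.6 228.6  52.9] [476. 225.  31.] [482. 232.  73.]
wrist [484.5 228.8  83.5] [482. 225.  66.] [488. 233.  92.]
wrist [491.4 229.1  94.8] [488. 225.  87.] [493. 233. 107.]
wrist [494.2 229.2 111.5] [493. 225. 100.] [495. 233. 121.]
wrist [498.3 228.9 119.8] [495. 225.  91.] [502. 234. 130.]
wrist [506.5 229.7 118.8] [502. 226. 117.] [511. 234. 133.]
wrist [516.3 230.  117.2] [511. 226. 115.] [522. 234. 119.]
wrist [554.4 231.1  78.6] [522. 226.  76.] [565. 235. 117.]
top [478.5 226.   64.2] [477. 196.  45.] [480. 229. 183.]
top [481.2 226.3  69.5] [480. 196.  55.] [483. 231. 184.]
top [483.5 225.2  78.5] [483. 223.  66.] [485. 229.  88.]
top [486.9 224.   77.4] [485. 223.  58.] [489. 228.  87.]
top [490.1 224.5  88.2] [489. 224.  59.] [491. 229. 100.]
top [492.2 224.4  72.8] [491. 223.  56.] [494. 226.  98.]
top [498.3 224.6  73.6] [494. 217.  37.] [500. 232.  93.]
top [530.2 228.4  72.2] [503. 188.  36.] [574. 232. 222.]
```

Request:
{"fn": "step_arm", "kwargs": {
  "delta_pos": [
    [-0.013, 0, -0.015],
    [-0.014, 0, -0.015],
    [-0.015, 0, -0.014],
    [-0.015, 0, -0.014],
    [-0.016, 0, -0.013],
    [-0.016, 0, -0.013],
    [-0.013, 0, -0.01],
    [0, 0, 0],
    [0, 0, 0]
  ],
  "turn": [0, 0, 0, 0, 0, 0, 0, 0, 0],
  "gripper": [1, 1, 1, 1, 1, 1, 1, 1, 1]
}}

```text
clock: 6.97
position: [530.9, 229.6, 292.1]
ee_rot: [180.0, 0.1, -178.0]
force: [-3.6, -0.2, -2.9]
gripper_width: 7.7
grip_force: 30.0
```

```bash
python3 - <<'E'
from h import *
s=manip.sense();print(s["force"],s["moment"])
tilt("wrist");im,_,_=cloud("scene");cv2.imwrite("pics/s2.png",cv2.resize(im[110:270,340:540],None,fx=3,fy=3))
E
```

```text
[-3.55525913 -0.21629925 -2.93479407] [-0.06851059  0.79878016 -0.05679885]
wrist [475.4 228.7  76.8] [469. 225.  65.] [481. 232.  88.]
wrist [486.1 229.1  96.3] [481. 225.  86.] [490. 233. 105.]
wrist [494.  229.4 111.7] [490. 226. 103.] [498. 233. 119.]
wrist [503.3 229.7 118.3] [498. 226. 115.] [506. 234. 126.]
wrist [509.2 229.9 129.3] [506. 226. 123.] [512. 234. 137.]
wrist [514.3 230.3 138.7] [512. 226. 131.] [517. 234. 144.]
wrist [521.9 230.1 141. ] [517. 226. 111.] [527. 235. 146.]
wrist [534.4 230.8 134.5] [527. 227. 129.] [543. 235. 139.]
```

View pics/s2.png

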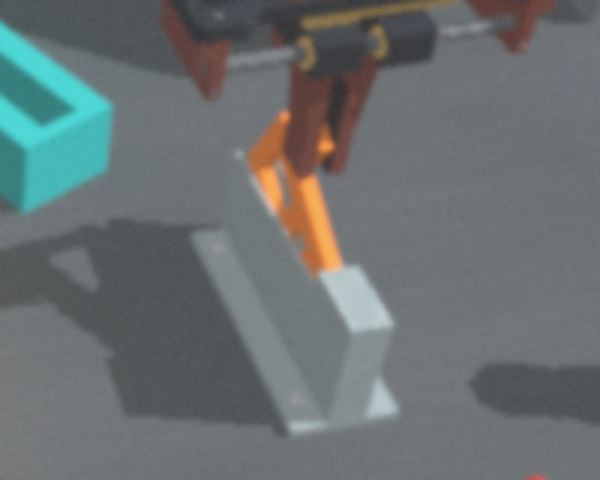

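The plate is tipped about 28°, with its square end well above the low wall and the round end just under the lip edge. I'll ease off the lip and draw it out along its length.

Request:
{"fn": "step_arm", "kwargs": {
  "delta_pos": [
    [0.03, 0, 0.015],
    [0.05, 0, 0],
    [0.05, 0, -0.015],
    [0.05, 0, -0.025],
    [0.05, 0, -0.025],
    [0.05, 0, -0.025],
    [0.05, 0, -0.025],
    [0, 0, 0],
    [0, 0, 0]
  ],
  "turn": [0, 0, 0, 0, 0, 0, 0, 0, 0],
  "gripper": [1, 1, 1, 1, 1, 1, 1, 1, 1]
}}

```text
clock: 7.82
position: [463.7, 227.4, 312.4]
ee_rot: [180.0, 0.1, -178.0]
force: [-0.3, 0.8, -1.1]
gripper_width: 8.0
grip_force: 30.0
```

```bash
python3 - <<'E'
from h import *
s=manip.sense();print(s["force"],s["moment"])
tilt("wrist")
E
```

```text
[-0.28815525  0.81700779 -1.07261066] [ 0.00868668  0.0632859  -0.00296873]
wrist [408.7 226.5  97.2] [402. 223.  85.] [414. 231. 109.]
wrist [419.2 226.9 117.2] [414. 223. 107.] [424. 231. 127.]
wrist [427.5 227.2 133.1] [424. 223. 124.] [432. 231. 139.]
wrist [436.9 227.6 139.9] [432. 224. 134.] [440. 231. 147.]
wrist [443.  227.8 151.7] [440. 224. 143.] [446. 232. 159.]
wrist [448.1 228.  161.1] [446. 224. 155.] [452. 232. 165.]
wrist [457.4 228.  159.3] [452. 224. 132.] [465. 232. 166.]
wrist [472.7 229.1 151.8] [465. 222.  38.] [527. 234. 158.]
```

Request:
{"fn": "step_arm", "kwargs": {
  "delta_pos": [
    [0, 0, -0.11],
    [0, 0, -0.11],
    [0, 0, -0.11],
    [0, 0, -0.11],
    [0, 0, -0.11],
    [0, 0, 0],
    [0, 0, 0],
    [-0.0278, -0.131, 0],
    [-0.0278, -0.131, 0],
    [-0.0278, -0.131, 0],
    [-0.0278, -0.131, 0],
    [-0.0278, -0.131, 0],
    [-0.0278, -0.131, 0],
    [-0.0278, -0.131, 0],
    [-0.0278, -0.131, 0],
    [-0.0278, -0.131, 0],
    [-0.0278, -0.131, 0],
    [0, 0, 0],
    [0, 0, 0],
    [0, 0, 0]
  ],
  "turn": [0, 0, 0, 0, 0, -0.0118, -0.0118, 0, 0, 0, 0, 0, 0, 0, 0, 0, 0, 0, 0, 0],
  "gripper": [1, 1, 1, 1, 1, 1, 1, 1, 1, 1, 1, 1, 1, 1, 1, 1, 1, 1, 1, 1]
}}

```text
clock: 9.53
position: [566.4, -20.2, 421.2]
ee_rot: [180.0, -0.0, -169.6]
force: [-0.8, -0.5, -0.8]
gripper_width: 7.7
grip_force: 30.0
```

```bash
python3 - <<'E'
from h import *
s=manip.sense();print(s["position"],s["force"],s["moment"])
r=np.radians(190.5);ax=np.array([np.cos(r),np.sin(r)]);ay=np.array([-ax[1],ax[0]])
for n in("wrist","scene"):
    im,w,E=cloud(n)
    if n=="scene":cv2.imwrite("pics/s3.png",im)
    hsv=cv2.cvtColor(im,cv2.COLOR_BGR2HSV).astype(int)
    d=w[...,:2]-np.array([570,-19.5]);l=np.stack([d@ax,d@ay,w[...,2]],-1)
    o=(hsv[...,0]>5)&(hsv[...,0]<20)&(hsv[...,1]>170)&(w[...,2]>80)&(abs(l[...,1])<25)
    p=l[o];b=p[:,0].argsort();p=p[b]
    for a in np.array_split(p,10): print(n,np.median(a,0).round(1),a.min(0).round(),a.max(0).round())
E
```

```text
[566.41254355 -20.21347648 421.21441464] [-0.78146331 -0.51639782 -0.80743755] [-0.00468059  0.01419085 -0.02588068]
wrist [ -7.   -0.9 259.4] [-60.  -5. 192.] [ -0.   3. 266.]
wrist [  5.8  -0.9 266.4] [ -0.  -5. 263.] [ 12.   3. 270.]
wrist [ 16.   -0.9 271.1] [ 12.  -5. 241.] [ 19.   4. 274.]
wrist [ 20.8  -1.3 267.3] [ 19.  -5. 261.] [ 23.   3. 273.]
wrist [ 25.1  -0.9 259.6] [ 23.  -5. 254.] [ 27.   3. 265.]
wrist [ 30.   -0.9 250.1] [ 27.  -5. 243.] [ 33.   3. 257.]
wrist [ 37.8  -0.9 245.1] [ 33.  -4. 239.] [ 41.   3. 248.]
wrist [ 43.9  -0.9 234.5] [ 41.  -5. 227.] [ 47.   3. 241.]
wrist [ 51.3  -1.  220.8] [ 47.  -5. 212.] [ 56.   3. 231.]
wrist [ 60.5  -1.  203.6] [ 56.  -5. 193.] [ 65.   3. 214.]
scene [-64.2   0.6 177.6] [-66.  -3. 166.] [-63.   3. 187.]
scene [-59.5   2.7 188.5] [-63.  -2. 168.] [-53.   3. 198.]
scene [-41.    2.8 202. ] [-53.  -1. 159.] [-33.   3. 208.]
scene [-23.5   2.9 210.5] [-33.  -1. 189.] [-17.   3. 218.]
scene [-10.4   2.8 216.8] [-16.  -2. 179.] [ -6.   3. 260.]
scene [ -3.5   1.1 225.4] [ -6.  -4. 169.] [  0.   3. 263.]
scene [  4.3   1.6 225.8] [  0.  -4. 172.] [  6.   3. 264.]
scene [  9.6   2.6 180. ] [  7.  -4. 172.] [ 14.   4. 231.]
scene [ 32.3   1.2 189.1] [ 17.  -4. 184.] [ 39.   3. 219.]
scene [ 45.5   1.  196.3] [ 39.  -4. 189.] [ 52.   3. 203.]
```

View pics/s3.png

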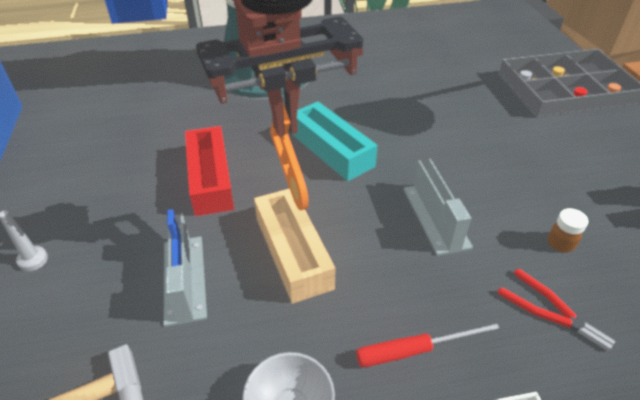

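The template hangs centred over the wooden rack's slot: round end low near (303,200), tab up in the fingers, and the blue template untouched. I'll lower it until the round end nears the slot floor.

Request:
{"fn": "step_arm", "kwargs": {
  "delta_pos": [
    [0, 0, 0.1],
    [0, 0, 0.1],
    [0, 0, 0.1],
    [0, 0, 0.1],
    [0, 0, 0.1],
    [0, 0, 0.08],
    [0, 0, 0.04],
    [0, 0, 0.03],
    [0, 0, 0.02],
    [0, 0, 0.02],
    [0, 0, 0],
    [0, 0, 0],
    [0, 0, 0]
  ],
  "turn": [0, 0, 0, 0, 0, 0, 0, 0, 0, 0, 0, 0, 0],
  "gripper": [1, 1, 1, 1, 1, 1, 1, 1, 1, 1, 1, 1, 1]
}}

```text
clock: 10.72
position: [566.1, -19.9, 286.6]
ee_rot: [-180.0, 0.0, -169.5]
force: [-6.8, 0.3, 17.7]
gripper_width: 8.2
grip_force: 30.0
```

Request:
{"fn": "step_arm", "kwargs": {
  "delta_pos": [
    [0.032, 0, 0.01],
    [0.033, 0, 0.02],
    [0.031, 0, 0.024],
    [0, 0, 0],
    [0, 0, 0]
  ],
  "turn": [0, 0, 0, 0, 0],
  "gripper": [1, 1, 1, 1, 1]
}}

```text
clock: 11.13
position: [547.0, -23.5, 274.8]
ee_rot: [-180.0, 0.0, -169.5]
force: [-5.9, 0.4, 11.4]
gripper_width: 7.7
grip_force: 30.0
```

```bash
cat >> h.py <<'E'
def loc(n,save=None):
    r=np.radians(190.5);ax=np.array([np.cos(r),np.sin(r)]);ay=np.array([-ax[1],ax[0]])
    im,w,E=cloud(n)
    if save: cv2.imwrite(save,im)
    hsv=cv2.cvtColor(im,cv2.COLOR_BGR2HSV).astype(int)
    d=w[...,:2]-np.array([570,-19.5]);l=np.stack([d@ax,d@ay,w[...,2]],-1)
    o=(hsv[...,0]>5)&(hsv[...,0]<17)&(hsv[...,1]>190)&(abs(l[...,1])<25)&(abs(l[...,0])<110)
    p=l[o];p=p[p[:,0].argsort()]
    for a in np.array_split(p,10): print(n,np.median(a,0).round(1),a.min(0).round(),a.max(0).round())
E
python3 - <<'E'
from h import *
loc("wrist");loc("scene")
E
```

```text
wrist [ 20.2  -1.1 119.4] [-21.  -5.  75.] [ 24.   3. 121.]
wrist [ 27.4  -1.5 121.3] [ 24.  -5. 120.] [ 31.   3. 123.]
wrist [ 33.9  -1.5 123.2] [ 31.  -5. 116.] [ 38.   3. 125.]
wrist [ 41.3  -1.1 125.2] [ 38.  -5. 123.] [ 44.   3. 127.]
wrist [ 45.3  -1.1 120.4] [ 44.  -5. 114.] [ 47.   3. 126.]
wrist [ 47.8  -0.6 112.1] [ 47.  -5. 105.] [ 49.   3. 118.]
wrist [ 51.3  -0.5 100.1] [49. -4. 95.] [ 58.   2. 108.]
wrist [59.5 -1.  89.4] [58. -4. 80.] [62.  3. 97.]
wrist [64.  -1.  73.5] [62. -4. 62.] [67.  2. 83.]
wrist [69.9 -1.  53.1] [67. -4. 40.] [74.  3. 64.]
  return _methods._mean(a, axis=axis, dtype=dtype,
  ret = um.true_divide(
Traceback (most recent call last):
  File "h.py", line 32, in loc
    for a in np.array_split(p,10): print(n,np.median(a,0).round(1),a.min(0).round(),a.max(0).round())
                                                                   ~~~~~^^^
ValueError: zero-size array to reduction operation minimum which has no identity
```

Request:
{"fn": "step_arm", "kwargs": {
  "delta_pos": [
    [0.015, 0, 0.025],
    [0.015, 0, 0.025],
    [0.012, 0, 0.02],
    [0, 0, 0],
    [0, 0, 0]
  ],
  "turn": [0, 0, 0, 0, 0],
  "gripper": [1, 1, 1, 1, 1]
}}

```text
clock: 11.65
position: [537.8, -25.2, 260.6]
ee_rot: [-180.0, -0.1, -169.5]
force: [-8.2, -0.7, 13.2]
gripper_width: 7.5
grip_force: 30.0
```

```bash
python3 - <<'E'
from h import *
loc("wrist")
E
```

```text
wrist [ 36.4  -1.5 109.1] [12. -5. 74.] [ 39.   2. 111.]
wrist [ 42.2  -1.5 109.8] [ 39.  -5. 104.] [ 45.   3. 111.]
wrist [ 47.7  -1.5 110.6] [ 45.  -5. 109.] [ 51.   3. 112.]
wrist [ 53.5  -1.5 111.1] [ 51.  -5. 110.] [ 56.   3. 112.]
wrist [ 59.2  -0.7 111.6] [ 56.  -4. 110.] [ 62.   3. 114.]
wrist [ 62.9  -0.7 107.5] [ 62.  -4. 100.] [ 63.   3. 112.]
wrist [63.9 -1.1 98.4] [63. -4. 88.] [ 64.   3. 106.]
wrist [65.3 -1.1 86.2] [64. -4. 80.] [67.  2. 97.]
wrist [71.6 -1.  73.1] [67. -4. 60.] [73.  3. 82.]
wrist [74.  -0.5 51. ] [73. -4. 37.] [76.  3. 63.]
```

Request:
{"fn": "step_arm", "kwargs": {
  "delta_pos": [
    [-0.015, 0, 0.01],
    [-0.01, 0, 0.015],
    [0, 0, 0.015],
    [0, 0, 0],
    [0, 0, 0]
  ],
  "turn": [0, 0, 0, 0, 0],
  "gripper": [1, 1, 1, 1, 1]
}}

```text
clock: 12.12
position: [543.2, -24.3, 252.4]
ee_rot: [-180.0, -0.1, -169.5]
force: [-3.9, -0.8, 6.2]
gripper_width: 6.8
grip_force: 30.0
```

```bash
python3 - <<'E'
from h import *
loc("wrist")
E
```

```text
wrist [ 38.3  -1.4 104.4] [ 7. -5. 71.] [ 41.   2. 106.]
wrist [ 43.4  -0.6 104.6] [ 41.  -4. 103.] [ 46.   3. 106.]
wrist [ 48.   -0.6 104.9] [ 46.  -5. 104.] [ 50.   3. 106.]
wrist [ 52.5  -1.  105. ] [ 50.  -4. 104.] [ 55.   3. 107.]
wrist [ 57.6  -1.  105.2] [ 55.  -4. 104.] [ 60.   3. 107.]
wrist [ 62.   -1.  105.3] [ 60.  -4. 104.] [ 64.   3. 107.]
wrist [ 66.2  -0.5 102.6] [64. -4. 87.] [ 67.   3. 107.]
wrist [66.7 -1.4 89.2] [67. -4. 74.] [ 67.   3. 105.]
wrist [72.1 -0.5 72.2] [67. -4. 54.] [73.  3. 88.]
wrist [73.1 -0.9 47.2] [73. -4. 28.] [74.  3. 67.]
```

Request:
{"fn": "step_arm", "kwargs": {
  "delta_pos": [
    [0, 0, 0.01],
    [0, 0, 0],
    [0, 0, 0],
    [0, 0, 0],
    [0, 0, 0],
    [0, 0, 0],
    [0, 0, 0],
    [0, 0, 0],
    [0, 0, 0],
    [0, 0, 0],
    [0, 0, -0.05],
    [0, 0, -0.1],
    [0, 0, -0.15],
    [0, 0, -0.15],
    [0, 0, -0.15],
    [0, 0, -0.15],
    [0, 0, 0],
    [0, 0, 0],
    [0, 0, 0]
  ],
  "turn": [0, 0, 0, 0, 0, 0, 0, 0, 0, 0, 0, 0, 0, 0, 0, 0, 0, 0, 0],
  "gripper": [1, 1, -1, -1, -1, -1, -1, -1, -1, -1, -1, -1, -1, -1, -1, -1, -1, -1, -1]
}}

```text
clock: 13.75
position: [543.7, -24.2, 398.8]
ee_rot: [180.0, -0.0, -169.5]
force: [-0.9, 0.4, -0.4]
gripper_width: 87.5
grip_force: 0.0
```

```bash
python3 - <<'E'
from h import *
loc("wrist","pics/w4.png");im,_,_=cloud("scene");cv2.imwrite("pics/s4.png",im)
E
```

```text
wrist [67.8 -0.5 81.5] [-47.  -3.  63.] [ 68.   2. 100.]
wrist [67.9 -0.1 81.9] [68. -3. 75.] [ 68.   2. 100.]
wrist [68.  -0.9 88.9] [68. -3. 69.] [68.  2. 95.]
wrist [68.1 -1.8 92.4] [68. -4. 83.] [ 68.   1. 102.]
wrist [68.2 -1.8 74.6] [68. -4. 70.] [69.  1. 96.]
wrist [72.9  0.6 64.3] [70. -1. 28.] [73.  2. 72.]
wrist [73.  -0.9 56.4] [73. -4. 28.] [73.  2. 57.]
wrist [73.  0. 48.] [73. -4. 18.] [73.  1. 57.]
wrist [73.1 -0.9 39.6] [73. -3. 19.] [73.  0. 49.]
wrist [73.1 -0.9 40.2] [73. -3. 20.] [73.  2. 49.]
```

View pics/s4.png

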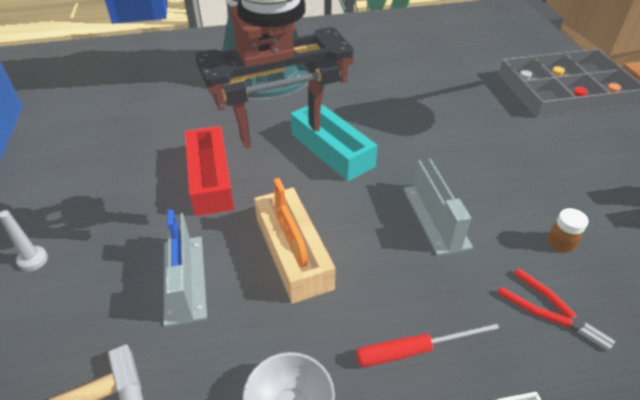

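The template stands in the wooden rack's slot around (290,222), tab up at (279,190). The gripper is clear, and the blue template is still in its bin at (173,240).

```bash
python3 -c "
from workcell import manip; print(manip.hand_in())"
```

```text
the job is handed in; nothing more can be done
None
```

The orange template is out of its bin and standing tab-up on its long edge in the wooden rack's slot, released; the blue template was left in its bin, and I handed the job in at about 14 s on the robot clock (no verdict was returned).

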